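# Nest a jar in the cap torque tester

## Robot

A 6-joint arm with a two-finger parallel gripper is mounted at the origin on the work surface. World frame = base frame: x ahead of the robot, y to its left, z up, the work surface at z = 0. Lengths are in m, angles in rad, forces in N, time in s.
With the tool pointing down it reaches from about 0.325 to 0.925 m from the base axis. Payload 3.1 kg.
Tool frame: the origin (TCP) lies between the finger pads; the fingertips stand 19 mm ahead of it and the grasp point (between the pads) is the TCP; z points along the fingers, y is the line along which they close (so a half turn about z gives the same grasp; the last joint's range is limited). The gripper opens to 85 mm and grips with 20 to 120 N. Pads are 22 mm wide; open, the fingers measure 114 mm over their backs; the gripper's body (76 mm by 85 mm) begins 54 mm behind the grasp point. The pads swing forward as they close: fully open they stand 13 mm farther back than shut.
Start: joints at [1.013, 0.217, 1.613, -0, 1.311, -0.112], TCP at [0.269, 0.564, 0.25] pointing down, gripper open.
Joint ranges: [-2.75, 2.75], [-0.78, 2.1], [0.31, 2.55], [-1.13, 4.27], [0.13, 2.63], [-2.58, 2.58]. Speed limits (rad/s): [2.79, 2.79, 3.14, 3.14, 3.14, 3.14].

## Interface

Orientations are given as a rotation vector (axis times angle).
In Python, from bench import env gives the robot as it stands.
- The arm moves only by the tool play_rows, never from a script. Its argument "moves" is a list of rows, each an object of numbers: "hand": the finger opening in mm, from 0 to 85.4; "dx", "dy", "dz": the shift along the tool's x, y, z in units of 40 mm (1.0 is 40 mm); "wx", "wy", "wz": the turn, a rotation vector about the tool's x, y, z in units of 8 degrees (1.0 is 8 degrees). In form: [{"hand": .., "dx": .., "dy": .., "dz": .., "wx": .., "wy": .., "wz": ..}, ...]. A call has 1 to 20 rows; each row is the pose to reach, as a shift and turn from the pose commanded when the call began, along the tool's axes at that moment; what a row does not reach only later rows make up. A row lasts 1/8 s, in which the tool goes at most 62.5 mm and 10.7 degrees, less where a joint would pass 70% of its speed; a pose out of reach is approached as far as the arm can. A call with a gripper value outside its range is refused whole. The fingers move at their own pace and stop on an object; the grip force is fixed at half the most. Time passes only in rows, so rows that repeat a pose let the fingers close. It gives the time, the measured TCP pose, the force, the opening and the grip force at its end, in the units of the state.
- env.get_state(): the state, without advancing time (a new reading comes with each control period).
- env.get_image(name): name is "scene" or "top" or "wrist"; returns (picture, depth): 420x560x3 uint8, red, green, blue; 420x560 float32, m along the optical axis (not along the pixel's ray), 0 where there is no reading.
- env.camera_model(name): a dict with "camera_matrix" (3x3 intrinsics, pixels), "T" (4x4, takes a point from camera to world coordinates); the wrist camera has in their place "tool_from_camera" (4x4, takes a point from camera to tool coordinates, whose origin is the TCP and whose axes are the flange's). Camera axes: x right, y up, looking along -z (the intrinsics and any distortion apply to the point x, -y, -z); pixel columns grow to the right and rows downward; lengths in m; the calibration is good to about 2 mm. The wrist camera is an equidistant fisheye: a pixel r from the principal point sees the ray r / f radians off the axis. A picture is of the moment at which its call begins: read the wrist's pose just before it. camera_model takes no time and is no camera call.
- env.finish_job(): hands the job in; it is judged then, once.
The state is a dict: "time_s": time; "joint_pos": joint angles; "joint_vel": joint speeds; "tau": joint torques, N m; "position": TCP position; "ee_rot": TCP orientation; "force": force on the tool from outside, world axes, zero at the start; "torque": the same for the moment, N m; "finger_gap": finger opening in m; "gripper_force": force on a finger pad.
Only numpy, scipy, OpenCV 4.12 (cv2) and the standard library are available. Lean on these libraries where they do the work, as an engineer would, in place of code of your own. Each camera call takes 0.05 s, during which the arm holds its last target. There are 200 camera calls.

## Task

Using only pushes, slide the clear jar with the blue cap along the tester's deck until it rests against both fixed orange rollers, while the sliding jaw is still well open; then push the sliding jaw in gently until its two rollers touch the jar as well, and move clear. The jar must stay standing on the deck all the while, never lifted or tipped, and everything else on the deck and bench is left where it is.

Things in the scene. Friction and masses are not known exactly. Their poses are not given: they have to be found in the camera images.
- jar: The clear glass jar with the blue cap: upright cylinder 60 mm in diameter up to 56 mm, cap 54 mm in diameter, 84 mm tall in all, 0.18 to 0.35 kg. It stands loose on the tester's deck, on the side nearer the robot. Origin: centre of its underside; z is its axis.
- tester: The cap torque tester, fixed: white housing 320 mm (its x) by 440 mm (its y) with a flat deck 60 mm above the bench, open towards the robot. Origin on the bench under the housing's centre; x points away from the robot, y to the left, turned by its yaw. A console 55 mm high stands on the deck at y 125 to 215 mm, x -65 to 155 mm; a plate 40 mm high at y 80 mm.
- nest (a point): Point on the deck where the centre of the jar's underside is when the jar touches both fixed rollers; at (30, 0) mm in the tester's x, y; axes as the tester's. Fixed rollers: two upright orange cylinders, 32 mm in diameter, tops 66 mm above the deck, axes at x -30 and +30 mm, y +35 mm from this point, on a 16 mm high bar that does not reach the jar.
- jaw (a joint): Travel (m) of the sliding jaw, right of the nest, towards the tester's +y: 0 to 0.025 at the start (open), 0.110 when its rollers touch a jar in the nest, end stop 0.120. About 2.5 N slides it (no spring); it stays where it is left. Its two orange rollers are like the fixed ones: axes at x -30 and +30 mm, y = (value - 0.145) m from the nest.
- jaw_push (a point): Centre of the outer (right-hand, -y) face of the jaw's upright aluminium push plate, 70 mm wide along the tester's x, from 2 to 52 mm above the deck; the point is 36 mm above the deck and 29 mm behind the jaw's roller axes. Push here towards the tester's +y to close the jaw. Axes as the tester's.
- vial: small amber bottle with black cap, 34 mm wide, 58 mm tall, standing on the deck; leave alone. Origin: centre of its underside
- weight: brass knobbed weight, 40 mm wide, 52 mm tall, standing on the deck; leave alone. Origin: centre of its underside
- collar: spare orange roller sleeve, 36 mm wide, 20 mm tall, lying on the deck; leave alone. Origin: centre of its underside
- driver: red-handled screwdriver lying on the bench to the right; leave alone
- spare: amber jar with white cap, 60 mm wide, 84 mm tall, on the bench to the right; leave alone. Origin: centre of its underside
- block: dark steel block 60 x 50 x 40 mm on the bench to the left; leave alone. Origin: centre of its underside
Not all that is in view belongs to the job. Leave any red look-alike of the jar alone.

How it is judged:
On the way:
1. the jar rests against both fixed rollers (within 8 mm of the nest) while the jaw is still more than 20 mm from closed (horizontal distance between jar and nest below 0.008 m and value of joint jaw below 0.09 m and linear speed of jar below 0.02 m/s), for 0.2 s.
At the end, for the whole second after the job is handed in: The jar stands upright at rest on the deck, within 5 mm of the nest, and the jaw is closed on it (jaw travel between 106 and 115 mm) (horizontal distance between jar and nest below 0.005 m and angle between jar's own z axis and vertical below 0.05 rad and z of jar in the frame of nest below 0.004 m and value of joint jaw between 0.106 and 0.115 m and linear speed of jar below 0.01 m/s); the robot touches nothing.
It fails at once if the jar is lifted off the deck by more than 8 mm (z of jar in the frame of nest above 0.008 m).
It fails at once if the jar is tipped by more than 0.3 rad or falls off the deck (angle between jar's own z axis and vertical above 0.3 rad or z of jar in the frame of nest below -0.01 m).
It fails at once if the jar is pressed roughly: more than 120 N summed over all its contacts with the tester, its jaws and rollers (a push of some 40 N on the jaw) (contact force between jar and tester above 120 N).
It fails at once if another thing is moved by more than 15 mm (distance of any of vial, weight, collar, driver, spare, block from where it was at the start of the episode above 0.015 m).
It also fails if it takes over 64 s, if anything falls off the work surface, if the arm or the gripper's body presses on something with over 40 N, if the wrist force passes 120 N, or if a joint passes its speed limit or range.

## Working session

There is one attempt and no reset: what is moved stays moved. The work goes in short steps, Python scripts to look and compute and a tool call to move; the robot and the scene stay as the last step left them, time stands still between calls to the robot, and variables do not carry over. Pictures are saved under pics/ and viewed, at most 10 in all, crops included, and the job is handed in when it is done.

Besides the shell and the picture viewer there is one more tool, called after ">>>" in YAML: its name, and indented under it one key for each argument. play_rows: Moves the arm, as the interface text tells. Its arguments: {"type":"object","properties":{"moves":{"type":"array","items":{"type":"object","properties":{"hand":{"type":"number"},"dx":{"type":"number"},"dy":{"type":"number"},"dz":{"type":"number"},"wx":{"type":"number"},"wy":{"type":"number"},"wz":{"type":"number"}}}}},"required":["moves"]}

```bash
ls; mkdir -p pics
cat > h.py <<'E'
import numpy as np, cv2
from bench import env
from scipy.spatial.transform import Rotation as R
def grab(n,tag):
    im,d=env.get_image(n); cv2.imwrite(f'pics/{tag}.png',im[:,:,::-1]); np.save(f'pics/{tag}.npy',d); return im,d
def world(n,u,v,z):   # pixel ray meets plane at height z
    m=env.camera_model(n);K=np.array(m['camera_matrix']);T=np.array(m['T'])
    r=np.linalg.inv(K)@[u,v,1]; r=T[:3,:3]@np.array([r[0],-r[1],-r[2]])
    return T[:3,3]+r*(z-T[2,3])/r[2]
def pix(n,p):
    m=env.camera_model(n);K=np.array(m['camera_matrix']);T=np.array(m['T'])
    c=T[:3,:3].T@(np.array(p)-T[:3,3]); q=K@[c[0],-c[1],-c[2]]; return q[:2]/q[2]
E
python3 - <<'E'
from h import *
grab('top','top0');grab('scene','scene0')
s=env.get_state();print(s['time_s'],s['position'],s['ee_rot'],s['force'])
for n in('top','scene'):print(env.camera_model(n))
E
```

```text
pics
0.1 [0.26909809 0.56331291 0.24905513] [-0.69433406 -3.06317334  0.00336931] [-1.0340806  -0.07873689 -0.31201534]
{'camera_matrix': array([[390.85287213,   0.        , 285.5274445 ],
       [  0.        , 390.85287213, 210.20105385],
       [  0.        ,   0.        ,   1.        ]]), 'T': array([[-0.01604163,  0.99293772, -0.11754723,  0.38980956],
       [-0.99984455, -0.01679027, -0.00538132, -0.00931133],
       [-0.00731696,  0.11744263,  0.99305271,  1.36213536],
       [ 0.        ,  0.        ,  0.        ,  1.        ]])}
{'camera_matrix': array([[395.16704382,   0.        , 280.21574781],
       [  0.        , 395.16704382, 207.96060618],
       [  0.        ,   0.        ,   1.        ]]), 'T': array([[ 0.13007953, -0.81602362,  0.5631916 ,  1.16120861],
       [ 0.9913631 ,  0.09748163, -0.08772988, -0.08545626],
       [ 0.01668882,  0.56973923,  0.82165607,  1.00795116],
       [ 0.        ,  0.        ,  0.        ,  1.        ]])}
```

View pics/top0.png

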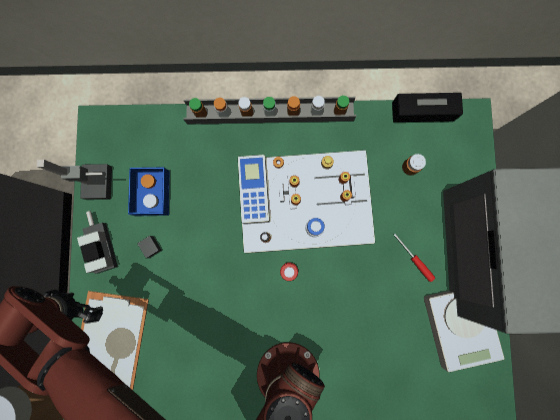

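View pics/scene0.png

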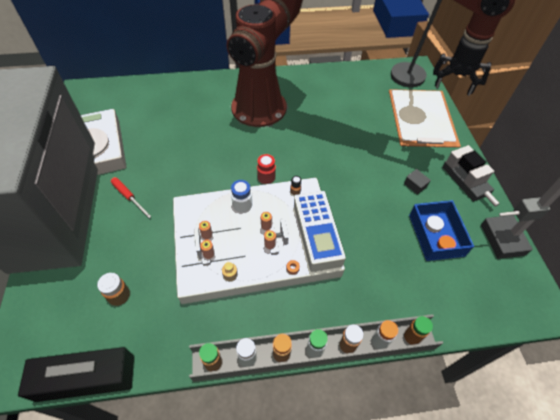

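The clear jar with the blue cap is at top (316,227). The red-capped one at (289,271), on the bench, is the look-alike. The fixed rollers are at about (294,181) and (296,199), the jaw rollers at about (345,177) and (347,196). I'll confirm these in an enlarged crop.

Run:
```python
from h import *
im=cv2.imread('pics/top0.png');cv2.imwrite('pics/crop0.png',cv2.resize(im[145:260,230:385],None,fx=5,fy=5,interpolation=cv2.INTER_CUBIC))
```

```text
(no output)
```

View pics/crop0.png

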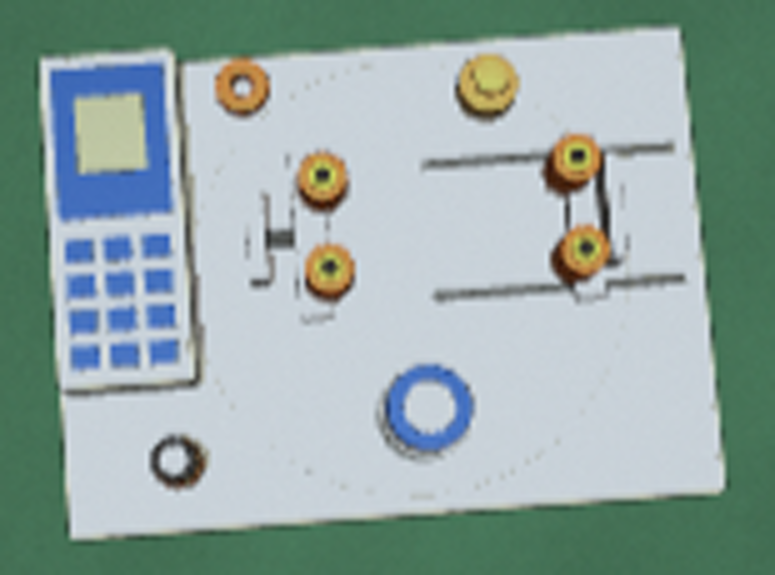

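The crop shows the jar's blue cap centred at crop (429,407). The fixed rollers are at (322,176) and (330,268), the jaw rollers at (577,156) and (586,247). The weight is at (488,85), the collar at (243,86), the vial at (177,460). The blue cap fits the description, and the red look-alike is off the deck.

```bash
cat >> h.py <<'E'
def W(u,v,z): return world('top',230+(u+.5)/5-.5,145+(v+.5)/5-.5,z)
E
python3 - <<'E'
from h import *
P={k:W(u,v,z)[:2] for k,(u,v,z) in dict(f1=(322,176,.126),f2=(330,268,.126),j1=(577,156,.126),j2=(586,247,.126),jar=(429,407,.144),rn=(725,490,.06),rf=(680,28,.06),ln=(72,538,.06),vial=(177,460,.118),weight=(488,83,.112)).items()}
for k in P:print(k,P[k].round(4))
ex=P['rf']-P['rn'];ey=P['ln']-P['rn'];print(np.linalg.norm(ex),np.linalg.norm(ey))
y1=np.arctan2(ex[1],ex[0]);y2=np.arctan2(-ey[0],ey[1])
a=(P['f1']+P['f2'])/2-(P['j1']+P['j2'])/2;y3=np.arctan2(-a[0],a[1]);b=P['f1']-P['f2'];y4=np.arctan2(b[1],b[0])
print('yaw',y1,y2,y3,y4,np.linalg.norm(a),np.linalg.norm(b))
yaw=(y1+y2*1.4+y3+.3*y4)/3.7
c=(P['rf']+P['ln'])/2;Rm=np.array([[np.cos(yaw),-np.sin(yaw)],[np.sin(yaw),np.cos(yaw)]])
print('yaw',yaw,'centre',c)
n1=c+Rm@[.03,0];n2=(P['f1']+P['f2'])/2-Rm@[0,.035];print('nest',n1,n2)
n=n2
for k in P:print(k,'in nest',(Rm.T@(P[k]-n)).round(4))
E
```

```text
f1 [ 0.634  -0.0314]
f2 [ 0.5742 -0.0354]
j1 [ 0.6442 -0.1956]
j2 [ 0.585  -0.1993]
jar [ 0.4828 -0.0952]
rn [ 0.4308 -0.2959]
rf [ 0.7454 -0.2787]
ln [0.4061 0.1377]
vial [0.4536 0.0641]
weight [ 0.6967 -0.1412]
0.3151412246052621 0.4342714807578063
yaw 0.05463393982304254 0.056848319579406094 0.06381596628067272 0.06676083853943894 0.16434715658152899 0.05997464316618764
yaw 0.05893670407478796 centre [ 0.57575204 -0.07052664]
nest [ 0.60569995 -0.06875957] [ 0.60618333 -0.06835704]
f1 in nest [0.03   0.0352]
f2 in nest [-0.03    0.0348]
j1 in nest [ 0.0305 -0.1292]
j2 in nest [-0.0289 -0.1295]
jar in nest [-0.1248 -0.0195]
rn in nest [-0.1885 -0.2168]
rf in nest [ 0.1266 -0.2182]
ln in nest [-0.1876  0.2174]
vial in nest [-0.1445  0.1412]
weight in nest [ 0.086  -0.0781]
```

```bash
cat >> h.py <<'E'
YAW=.059;N=np.array([.6062,-.0685])
ex=np.array([np.cos(YAW),np.sin(YAW)]);ey=np.array([-ex[1],ex[0]])
def cur():
    s=env.get_state();p=np.array(s['position']);d=p[:2]-N
    return s,p,R.from_rotvec(s['ee_rot']),np.array([d@ex,d@ey,p[2]])
def go(x,y,z,a):   # nest-frame target, a = tool-x direction in tester frame (deg)
    s,p,r,q=cur();t=np.r_[N+x*ex+y*ey,z]
    A=a*np.pi/180+YAW;X=np.array([np.cos(A),np.sin(A),0]);Z=np.array([0,0,-1.])
    G=R.from_matrix(np.c_[X,np.cross(Z,X),Z])
    print('now',q.round(4),'t',round(s['time_s'],2),'F',np.round(s['force'],1),'gap',round(s['finger_gap'],4))
    print(' d',(r.inv().apply(t-p)/.04).round(3),'w',(np.degrees((r.inv()*G).as_rotvec())/8).round(3))
E
python3 - <<'E'
from h import *
print(env.camera_model('wrist')['tool_from_camera'])
print('red',world('top',289,271,.084))
go(-.195,-.0195,.25,180)
E
```

```text
[[ 7.28104304e-04  9.64145031e-01  2.65374883e-01  6.76087757e-02]
 [ 9.99999725e-01 -7.38568062e-04 -6.03575456e-05 -8.72572710e-04]
 [ 1.37803986e-04  2.65374854e-01 -9.64145304e-01 -1.23950434e-01]
 [ 0.00000000e+00  0.00000000e+00  0.00000000e+00  1.00000000e+00]]
red [ 0.34298616 -0.01043614  0.084     ]
now [-0.2993  0.6506  0.2491] t 0.1 F [-1.  -0.1 -0.3] gap 0.0854
 d [-1.0383e+01 -1.3402e+01  4.0000e-03] w [-0.015 -0.006 -3.615]
```

>>> play_rows:
  moves:
    - {"hand": 40, "dx": -2.6, "dy": -3.35, "dz": 0, "wz": -0.9}
    - {"hand": 40, "dx": -5.2, "dy": -6.7, "dz": 0, "wz": -1.8}
    - {"hand": 40, "dx": -7.8, "dy": -10, "dz": 0, "wz": -2.7}
    - {"hand": 40, "dx": -10.38, "dy": -13.4, "dz": 0, "wz": -3.62}
    - {"hand": 40, "dx": -10.38, "dy": -13.4, "dz": 0, "wz": -3.62}
    - {"hand": 40, "dx": -10.38, "dy": -13.4, "dz": 0, "wz": -3.62}
    - {"hand": 40, "dx": -10.38, "dy": -13.4, "dz": 0, "wz": -3.62}
    - {"hand": 40, "dx": -10.38, "dy": -13.4, "dz": 0, "wz": -3.62}
    - {"hand": 40, "dx": -10.38, "dy": -13.4, "dz": 0, "wz": -3.62}
    - {"hand": 40, "dx": -10.38, "dy": -13.4, "dz": 0, "wz": -3.62}
    - {"hand": 40, "dx": -10.38, "dy": -13.4, "dz": 0, "wz": -3.62}
    - {"hand": 40, "dx": -10.38, "dy": -13.4, "dz": 0, "wz": -3.62}
    - {"hand": 40, "dx": -10.38, "dy": -13.4, "dz": 0, "wz": -3.62}
    - {"hand": 40, "dx": -10.38, "dy": -13.4, "dz": 0, "wz": -3.62}
    - {"hand": 40, "dx": -10.38, "dy": -13.4, "dz": 0, "wz": -3.62}

```text
invalid input at $.moves[0]: expected keys hand, dx, dy, dz, wx, wy, wz
```

Run:
```python
from h import *
go(-.195,-.0195,.101,180)
```

```text
now [-0.2993  0.6506  0.2491] t 0.1 F [-1.  -0.1 -0.3] gap 0.0854
 d [-10.384 -13.394   3.729] w [-0.015 -0.006 -3.615]
```

>>> play_rows:
  moves:
    - {"hand": 40, "dx": -5.2, "dy": -6.7, "dz": 0, "wx": 0, "wy": 0, "wz": -1.8}
    - {"hand": 40, "dx": -5.2, "dy": -6.7, "dz": 0, "wx": 0, "wy": 0, "wz": -1.8}
    - {"hand": 40, "dx": -5.2, "dy": -6.7, "dz": 0, "wx": 0, "wy": 0, "wz": -1.8}
    - {"hand": 40, "dx": -5.2, "dy": -6.7, "dz": 0, "wx": 0, "wy": 0, "wz": -1.8}
    - {"hand": 40, "dx": -5.2, "dy": -6.7, "dz": 0, "wx": 0, "wy": 0, "wz": -1.8}
    - {"hand": 40, "dx": -10.38, "dy": -13.4, "dz": 0, "wx": 0, "wy": 0, "wz": -3.62}
    - {"hand": 40, "dx": -10.38, "dy": -13.4, "dz": 0, "wx": 0, "wy": 0, "wz": -3.62}
    - {"hand": 40, "dx": -10.38, "dy": -13.4, "dz": 0, "wx": 0, "wy": 0, "wz": -3.62}
    - {"hand": 40, "dx": -10.38, "dy": -13.4, "dz": 0, "wx": 0, "wy": 0, "wz": -3.62}
    - {"hand": 40, "dx": -10.38, "dy": -13.4, "dz": 0, "wx": 0, "wy": 0, "wz": -3.62}
    - {"hand": 40, "dx": -10.38, "dy": -13.4, "dz": 0, "wx": 0, "wy": 0, "wz": -3.62}
    - {"hand": 40, "dx": -10.38, "dy": -13.4, "dz": 0, "wx": 0, "wy": 0, "wz": -3.62}
    - {"hand": 40, "dx": -10.38, "dy": -13.4, "dz": 0, "wx": 0, "wy": 0, "wz": -3.62}
    - {"hand": 40, "dx": -10.38, "dy": -13.4, "dz": 0, "wx": 0, "wy": 0, "wz": -3.62}
    - {"hand": 40, "dx": -10.38, "dy": -13.4, "dz": 0, "wx": 0, "wy": 0, "wz": -3.62}

```text
time_s: 1.98
position: [0.4128, -0.0973, 0.2502]
ee_rot: [0.098, -3.14, -0.0]
force: [-0.5, -0.9, -0.4]
finger_gap: 0.0396
gripper_force: 0.0
```

Run:
```python
from h import *
go(-.195,-.0195,.101,180)
```

```text
now [-0.1947 -0.0173  0.2502] t 1.98 F [-0.5 -0.9 -0.4] gap 0.0396
 d [ 0.007 -0.055  3.73 ] w [ 0.002 -0.     0.024]
```

>>> play_rows:
  moves:
    - {"hand": 40, "dx": 0, "dy": -0.055, "dz": 1.2, "wx": 0, "wy": 0, "wz": 0}
    - {"hand": 40, "dx": 0, "dy": -0.055, "dz": 2.4, "wx": 0, "wy": 0, "wz": 0}
    - {"hand": 40, "dx": 0, "dy": -0.055, "dz": 3.3, "wx": 0, "wy": 0, "wz": 0}
    - {"hand": 40, "dx": 0, "dy": -0.055, "dz": 3.73, "wx": 0, "wy": 0, "wz": 0}
    - {"hand": 40, "dx": 0, "dy": -0.055, "dz": 3.73, "wx": 0, "wy": 0, "wz": 0}
    - {"hand": 40, "dx": 0, "dy": -0.055, "dz": 3.73, "wx": 0, "wy": 0, "wz": 0}

```text
time_s: 2.72
position: [0.414, -0.1007, 0.1021]
ee_rot: [-0.095, 3.139, -0.001]
force: [-0.0, 0.3, -0.5]
finger_gap: 0.0403
gripper_force: 0.0
```

Run:
```python
from h import *
im,d=grab('scene','scene1')
cv2.imwrite('pics/crop1.png',cv2.resize(im[90:310,150:350,::-1],None,fx=2.7,fy=2.7,interpolation=cv2.INTER_CUBIC))
go(-.15,-.0195,.101,180)
```

```text
now [-0.1935 -0.0211  0.1024] t 2.77 F [ 0.1 -0.1  0.4] gap 0.0399
 d [-1.088  0.037  0.038] w [-0.009  0.017  0.011]
```

View pics/crop1.png

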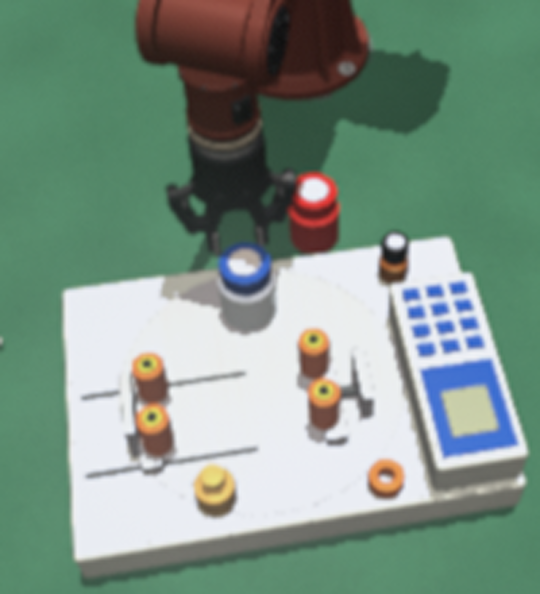

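The blue jar sits directly ahead of the two fingers at crop (246,285). The red look-alike at (314,210) and the vial at (395,255) are clear of them. I'll push in +x now, drifting a little right to clear the near fixed roller.

>>> play_rows:
  moves:
    - {"hand": 40, "dx": -0.3, "dy": 0.04, "dz": 0, "wx": 0, "wy": 0, "wz": 0}
    - {"hand": 40, "dx": -0.6, "dy": 0.04, "dz": 0, "wx": 0, "wy": 0, "wz": 0}
    - {"hand": 40, "dx": -0.75, "dy": 0.04, "dz": 0, "wx": 0, "wy": 0, "wz": 0}
    - {"hand": 40, "dx": -0.9, "dy": 0.03, "dz": 0, "wx": 0, "wy": 0, "wz": 0}
    - {"hand": 40, "dx": -1.05, "dy": 0.02, "dz": 0, "wx": 0, "wy": 0, "wz": 0}
    - {"hand": 40, "dx": -1.2, "dy": 0.0, "dz": 0, "wx": 0, "wy": 0, "wz": 0}
    - {"hand": 40, "dx": -1.35, "dy": -0.02, "dz": 0, "wx": 0, "wy": 0, "wz": 0}
    - {"hand": 40, "dx": -1.5, "dy": -0.04, "dz": 0, "wx": 0, "wy": 0, "wz": 0}
    - {"hand": 40, "dx": -1.65, "dy": -0.06, "dz": 0, "wx": 0, "wy": 0, "wz": 0}
    - {"hand": 40, "dx": -1.8, "dy": -0.08, "dz": 0, "wx": 0, "wy": 0, "wz": 0}
    - {"hand": 40, "dx": -1.95, "dy": -0.1, "dz": 0, "wx": 0, "wy": 0, "wz": 0}
    - {"hand": 40, "dx": -2.05, "dy": -0.12, "dz": 0, "wx": 0, "wy": 0, "wz": 0}
    - {"hand": 40, "dx": -2.1, "dy": -0.12, "dz": 0, "wx": 0, "wy": 0, "wz": 0}
    - {"hand": 40, "dx": -2.1, "dy": -0.12, "dz": 0, "wx": 0, "wy": 0, "wz": 0}

```text
time_s: 4.53
position: [0.4957, -0.1005, 0.1013]
ee_rot: [0.094, -3.135, -0.001]
force: [-6.0, 0.9, 7.2]
finger_gap: 0.0402
gripper_force: 1.9
```

```bash
cat >> h.py <<'E'
def bluecap(im,u0=170,v0=90,n='scene'):  # blue cap centroid in the scene view -> nest frame, excluding the console
    b=im.astype(int);m=(b[:,:,2]-b[:,:,0]>50)&(b[:,:,2]>90);m=m.astype(np.uint8)
    k,l,st,c=cv2.connectedComponentsWithStats(m)
    for i in range(1,k):
        if st[i,4]>40:
            p=world(n,*c[i],.137);q=p[:2]-N
            if abs(q@ex)<.2 and -.2<q@ey<.06: print('blue',st[i],c[i].round(1),'nest',(q@ex).round(4),(q@ey).round(4))
E
python3 - <<'E'
from h import *
bluecap(cv2.imread('pics/scene0.png')[:,:,::-1])
im,d=grab('scene','scene2');bluecap(im)
cv2.imwrite('pics/crop2.png',cv2.resize(im[90:310,150:350,::-1],None,fx=2.7,fy=2.7,interpolation=cv2.INTER_CUBIC))
go(-.033,-.034,.101,180)
E
```

```text
blue [230 179  20  17 171] [240.1 187.4] nest -0.1253 -0.0181
blue [231 194  19  16 102] [240.1 201.9] nest -0.0763 -0.0247
now [-0.1121 -0.0254  0.1013] t 4.58 F [-6.   0.4  6.8] gap 0.0399
 d [-1.978 -0.217 -0.002] w [ 0.007 -0.032  0.007]
```

View pics/crop2.png

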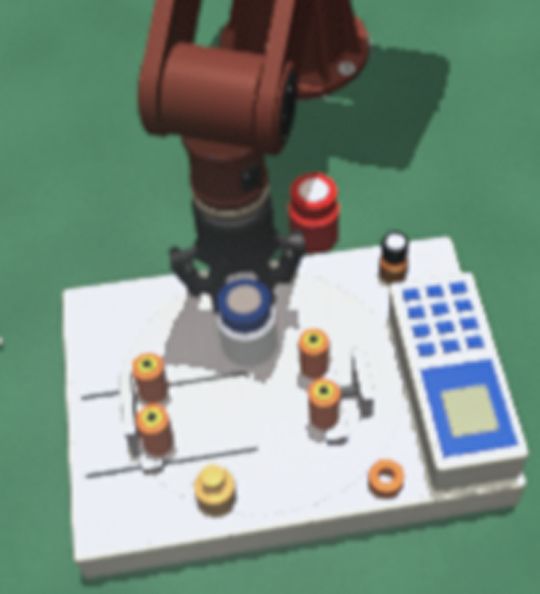

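The jar has moved to about (-76,-25) mm, still upright and between the fingers. The upward force of 7 N suggests vertical rubbing on the jar, so I'll back off, raise the tool slightly and push again.

>>> play_rows:
  moves:
    - {"hand": 40, "dx": 0.2, "dy": 0, "dz": 0, "wx": 0, "wy": 0, "wz": 0}
    - {"hand": 40, "dx": 0.3, "dy": 0, "dz": -0.1, "wx": 0, "wy": 0, "wz": 0}
    - {"hand": 40, "dx": 0.3, "dy": 0, "dz": -0.15, "wx": 0, "wy": 0, "wz": 0}
    - {"hand": 40, "dx": 0.3, "dy": 0, "dz": -0.15, "wx": 0, "wy": 0, "wz": 0}

```text
time_s: 5.08
position: [0.4857, -0.1016, 0.1075]
ee_rot: [-0.093, 3.139, -0.001]
force: [-0.1, 1.0, -0.0]
finger_gap: 0.0398
gripper_force: 0.0
```

>>> play_rows:
  moves:
    - {"hand": 40, "dx": -0.15, "dy": 0, "dz": 0, "wx": 0, "wy": 0, "wz": 0}
    - {"hand": 40, "dx": -0.3, "dy": 0, "dz": 0, "wx": 0, "wy": 0, "wz": 0}
    - {"hand": 40, "dx": -0.4, "dy": 0, "dz": 0, "wx": 0, "wy": 0, "wz": 0}
    - {"hand": 40, "dx": -0.5, "dy": -0.01, "dz": 0, "wx": 0, "wy": 0, "wz": 0}
    - {"hand": 40, "dx": -0.6, "dy": -0.02, "dz": 0, "wx": 0, "wy": 0, "wz": 0}

```text
time_s: 5.7
position: [0.5093, -0.1007, 0.1069]
ee_rot: [0.094, -3.14, -0.0]
force: [-3.3, 0.1, 2.3]
finger_gap: 0.0402
gripper_force: 1.8
```

Run:
```python
from h import *
im,d=grab('scene','scene3');bluecap(im)
go(-.033,-.034,.105,180)
```

```text
blue [231 198  19  15  93] [240.6 205.8] nest -0.0632 -0.025
now [-0.0979 -0.0266  0.1071] t 5.75 F [-1.   0.5  1.2] gap 0.0399
 d [-1.622 -0.187  0.053] w [-0.     0.007  0.004]
```

>>> play_rows:
  moves:
    - {"hand": 40, "dx": -0.12, "dy": -0.02, "dz": -0.02, "wx": 0, "wy": 0, "wz": 0}
    - {"hand": 40, "dx": -0.24, "dy": -0.04, "dz": -0.02, "wx": 0, "wy": 0, "wz": 0}
    - {"hand": 40, "dx": -0.36, "dy": -0.06, "dz": -0.02, "wx": 0, "wy": 0, "wz": 0}
    - {"hand": 40, "dx": -0.48, "dy": -0.08, "dz": -0.02, "wx": 0, "wy": 0, "wz": 0}
    - {"hand": 40, "dx": -0.6, "dy": -0.1, "dz": -0.02, "wx": 0, "wy": 0, "wz": 0}
    - {"hand": 40, "dx": -0.72, "dy": -0.12, "dz": -0.02, "wx": 0, "wy": 0, "wz": 0}
    - {"hand": 40, "dx": -0.84, "dy": -0.14, "dz": -0.02, "wx": 0, "wy": 0, "wz": 0}
    - {"hand": 40, "dx": -0.96, "dy": -0.16, "dz": -0.02, "wx": 0, "wy": 0, "wz": 0}
    - {"hand": 40, "dx": -1.08, "dy": -0.18, "dz": -0.02, "wx": 0, "wy": 0, "wz": 0}
    - {"hand": 40, "dx": -1.2, "dy": -0.19, "dz": -0.02, "wx": 0, "wy": 0, "wz": 0}
    - {"hand": 40, "dx": -1.28, "dy": -0.19, "dz": -0.02, "wx": 0, "wy": 0, "wz": 0}
    - {"hand": 40, "dx": -1.34, "dy": -0.19, "dz": -0.02, "wx": 0, "wy": 0, "wz": 0}
    - {"hand": 40, "dx": -1.36, "dy": -0.19, "dz": -0.02, "wx": 0, "wy": 0, "wz": 0}

```text
time_s: 7.38
position: [0.5642, -0.1051, 0.1079]
ee_rot: [0.094, -3.14, 0.0]
force: [-2.1, -0.7, -0.1]
finger_gap: 0.0403
gripper_force: 1.1
```

Run:
```python
from h import *
im,d=grab('scene','scene4');bluecap(im)
go(-.033,-.034,.105,180)
```

```text
blue [231 215  19  16 103] [240.2 223.7] nest -0.007 -0.0336
now [-0.0441 -0.0341  0.1079] t 7.42 F [-1.3 -0.2 -0.2] gap 0.0398
 d [-0.278  0.001  0.073] w [-0.001  0.001  0.005]
```

>>> play_rows:
  moves:
    - {"hand": 40, "dx": -0.06, "dy": 0, "dz": 0, "wx": 0, "wy": 0, "wz": 0}
    - {"hand": 40, "dx": -0.1, "dy": 0, "dz": 0, "wx": 0, "wy": 0, "wz": 0}
    - {"hand": 40, "dx": -0.13, "dy": 0, "dz": 0, "wx": 0, "wy": 0, "wz": 0}
    - {"hand": 40, "dx": -0.13, "dy": 0, "dz": 0, "wx": 0, "wy": 0, "wz": 0}
    - {"hand": 40, "dx": 0.2, "dy": 0, "dz": 0, "wx": 0, "wy": 0, "wz": 0}
    - {"hand": 40, "dx": 0.8, "dy": 0, "dz": 0, "wx": 0, "wy": 0, "wz": 0}
    - {"hand": 40, "dx": 1.1, "dy": 0, "dz": -1.0, "wx": 0, "wy": 0, "wz": 0}
    - {"hand": 20, "dx": 1.1, "dy": 0, "dz": -2.4, "wx": 0, "wy": 0, "wz": 0}
    - {"hand": 0, "dx": 1.1, "dy": 0, "dz": -3, "wx": 0, "wy": 0, "wz": 0}
    - {"hand": 0, "dx": 1.1, "dy": 0, "dz": -3, "wx": 0, "wy": 0, "wz": 0}

```text
time_s: 8.68
position: [0.5217, -0.1084, 0.2311]
ee_rot: [-0.093, 3.133, -0.004]
force: [-0.2, 0.5, -0.7]
finger_gap: -0.0002
gripper_force: 0.0
```

Run:
```python
from h import *
im,d=grab('scene','scene5');bluecap(im)
im,d=grab('top','top5');bluecap(im,n='top')
bluecap(cv2.imread('pics/top0.png')[:,:,::-1],n='top')
go(0,-.085,.22,90)
```

```text
blue [231 216  20  17 153] [240.6 225.6] nest -0.0009 -0.0335
blue [307 218  18  17 146] [315.4 226. ] nest -0.1244 -0.0198
now [-0.089  -0.0339  0.227 ] t 8.78 F [ 0.3  0.  -0.3] gap -0.0002
 d [-2.225 -1.279  0.174] w [-2.0000e-03 -6.0000e-03  1.1254e+01]
```

>>> play_rows:
  moves:
    - {"hand": 0, "dx": -1.1, "dy": -0.65, "dz": 0, "wx": 0, "wy": 0, "wz": 5}
    - {"hand": 0, "dx": -2.22, "dy": -1.28, "dz": 0, "wx": 0, "wy": 0, "wz": 11.25}
    - {"hand": 0, "dx": -2.22, "dy": -1.28, "dz": 0, "wx": 0, "wy": 0, "wz": 11.25}
    - {"hand": 0, "dx": -2.22, "dy": -1.28, "dz": 0, "wx": 0, "wy": 0, "wz": 11.25}
    - {"hand": 0, "dx": -2.22, "dy": -1.28, "dz": 0, "wx": 0, "wy": 0, "wz": 11.25}
    - {"hand": 0, "dx": -2.22, "dy": -1.28, "dz": 0, "wx": 0, "wy": 0, "wz": 11.25}
    - {"hand": 0, "dx": -2.22, "dy": -1.28, "dz": 0, "wx": 0, "wy": 0, "wz": 11.25}
    - {"hand": 0, "dx": -2.22, "dy": -1.28, "dz": 0, "wx": 0, "wy": 0, "wz": 11.25}
    - {"hand": 0, "dx": -2.22, "dy": -1.28, "dz": 0, "wx": 0, "wy": 0, "wz": 11.25}
    - {"hand": 0, "dx": -2.22, "dy": -1.28, "dz": 0, "wx": 0, "wy": 0, "wz": 11.25}
    - {"hand": 0, "dx": -2.22, "dy": -1.28, "dz": 0, "wx": 0, "wy": 0, "wz": 11.25}
    - {"hand": 0, "dx": -2.22, "dy": -1.28, "dz": 0, "wx": 0, "wy": 0, "wz": 11.25}
    - {"hand": 0, "dx": -2.22, "dy": -1.28, "dz": 0, "wx": 0, "wy": 0, "wz": 11.25}

```text
time_s: 10.4
position: [0.6118, -0.1535, 0.2278]
ee_rot: [-2.154, -2.287, 0.0]
force: [0.3, 0.3, 0.6]
finger_gap: -0.0001
gripper_force: 0.0
```

Run:
```python
from h import *
go(0,-.085,.106,90)
```

```text
now [ 0.0006 -0.0852  0.2278] t 10.4 F [0.3 0.3 0.6] gap -0.0001
 d [ 0.006 -0.014  3.046] w [-0.    -0.     0.007]
```

>>> play_rows:
  moves:
    - {"hand": 0, "dx": 0, "dy": 0, "dz": 1, "wx": 0, "wy": 0, "wz": 0}
    - {"hand": 0, "dx": 0, "dy": 0, "dz": 2, "wx": 0, "wy": 0, "wz": 0}
    - {"hand": 0, "dx": 0, "dy": 0, "dz": 2.7, "wx": 0, "wy": 0, "wz": 0}
    - {"hand": 0, "dx": 0, "dy": 0, "dz": 3.03, "wx": 0, "wy": 0, "wz": 0}
    - {"hand": 0, "dx": 0, "dy": 0, "dz": 3.03, "wx": 0, "wy": 0, "wz": 0}
    - {"hand": 0, "dx": 0, "dy": 0, "dz": 3.03, "wx": 0, "wy": 0, "wz": 0}

```text
time_s: 11.15
position: [0.6131, -0.154, 0.1085]
ee_rot: [2.152, 2.285, 0.002]
force: [0.2, -0.9, 0.3]
finger_gap: 0.0001
gripper_force: 0.0
```

>>> play_rows:
  moves:
    - {"hand": 0, "dx": 0.1, "dy": 0, "dz": 0, "wx": 0, "wy": 0, "wz": 0}
    - {"hand": 0, "dx": 0.2, "dy": 0, "dz": 0, "wx": 0, "wy": 0, "wz": 0}
    - {"hand": 0, "dx": 0.3, "dy": 0, "dz": 0, "wx": 0, "wy": 0, "wz": 0}
    - {"hand": 0, "dx": 0.4, "dy": 0, "dz": 0, "wx": 0, "wy": 0, "wz": 0}
    - {"hand": 0, "dx": 0.5, "dy": 0, "dz": 0, "wx": 0, "wy": 0, "wz": 0}
    - {"hand": 0, "dx": 0.6, "dy": 0, "dz": 0, "wx": 0, "wy": 0, "wz": 0}
    - {"hand": 0, "dx": 0.7, "dy": 0, "dz": 0, "wx": 0, "wy": 0, "wz": 0}
    - {"hand": 0, "dx": 0.7, "dy": 0, "dz": 0, "wx": 0, "wy": 0, "wz": 0}

```text
time_s: 12.15
position: [0.6105, -0.1253, 0.107]
ee_rot: [2.154, 2.287, 0.001]
force: [2.0, -3.1, 2.5]
finger_gap: -0.0005
gripper_force: 1.6
```

Run:
```python
from h import *
im,d=grab('scene','scene6');bluecap(im)
cv2.imwrite('pics/crop6.png',cv2.resize(im[90:310,150:350,::-1],None,fx=2.7,fy=2.7,interpolation=cv2.INTER_CUBIC))
go(0,-.041,.106,90)
```

```text
blue [240 214  18  17 126] [249.5 223. ] nest -0.0046 -0.0095
now [ 0.0008 -0.057   0.1068] t 12.2 F [ 1.4 -3.9  1.8] gap -0.0001
 d [ 0.401 -0.02   0.021] w [ 0.005 -0.001  0.004]
```

View pics/crop6.png

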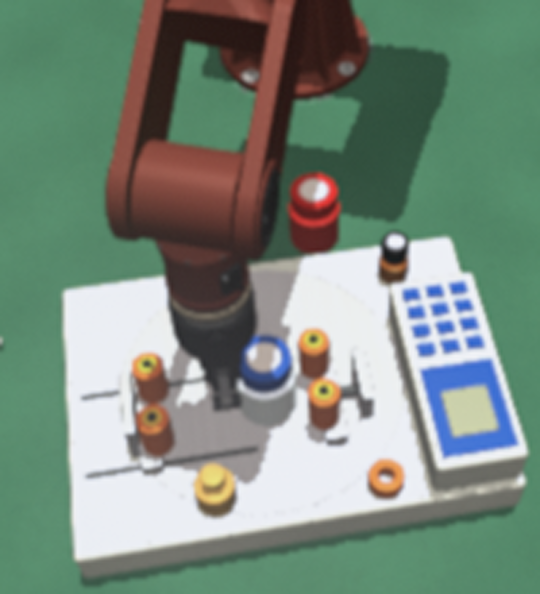

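The jar is at crop (266,380), upright, between the closed fingers and the fixed rollers at (314,355) and (324,405). I'll keep pushing gently.

>>> play_rows:
  moves:
    - {"hand": 0, "dx": 0.06, "dy": 0, "dz": -0.02, "wx": 0, "wy": 0, "wz": 0}
    - {"hand": 0, "dx": 0.12, "dy": 0, "dz": -0.02, "wx": 0, "wy": 0, "wz": 0}
    - {"hand": 0, "dx": 0.18, "dy": 0, "dz": -0.02, "wx": 0, "wy": 0, "wz": 0}
    - {"hand": 0, "dx": 0.18, "dy": 0, "dz": -0.02, "wx": 0, "wy": 0, "wz": 0}

```text
time_s: 12.7
position: [0.6091, -0.1176, 0.1069]
ee_rot: [-2.153, -2.285, 0.0]
force: [-0.4, -0.9, -0.4]
finger_gap: -0.0002
gripper_force: 0.5
```

Run:
```python
from h import *
im,d=grab('scene','scene7');bluecap(im)
go(0,-.041,.106,90)
```

```text
blue [243 214  18  17 123] [252.7 222.9] nest -0.0035 -0.0011
now [ 0.     -0.0492  0.1069] t 12.75 F [ 0.4 -0.5 -0. ] gap 0.0
 d [ 0.205 -0.     0.022] w [-0.01  -0.01   0.005]
```

>>> play_rows:
  moves:
    - {"hand": 0, "dx": 0.04, "dy": 0, "dz": 0, "wx": 0, "wy": 0, "wz": 0}
    - {"hand": 0, "dx": 0.08, "dy": 0, "dz": 0, "wx": 0, "wy": 0, "wz": 0}
    - {"hand": 0, "dx": 0.08, "dy": 0, "dz": 0, "wx": 0, "wy": 0, "wz": 0}

```text
time_s: 13.12
position: [0.6093, -0.1149, 0.1073]
ee_rot: [-2.154, -2.286, -0.0]
force: [0.4, -1.1, -0.5]
finger_gap: -0.0001
gripper_force: 0.5
```

>>> play_rows:
  moves:
    - {"hand": 0, "dx": 0.03, "dy": 0, "dz": 0, "wx": 0, "wy": 0, "wz": 0}
    - {"hand": 0, "dx": 0.06, "dy": 0, "dz": 0, "wx": 0, "wy": 0, "wz": 0}
    - {"hand": 0, "dx": 0.06, "dy": 0, "dz": 0, "wx": 0, "wy": 0, "wz": 0}

```text
time_s: 13.5
position: [0.6097, -0.1134, 0.1075]
ee_rot: [2.153, 2.286, -0.0]
force: [1.5, -3.6, -1.6]
finger_gap: -0.0004
gripper_force: 1.9
```

Run:
```python
from h import *
im,d=grab('scene','scene8');bluecap(im)
go(0,-.041,.106,90)
```

```text
blue [244 214  19  16 115] [254.2 222.5] nest -0.004 0.0028
now [ 0.0008 -0.045   0.1075] t 13.55 F [ 0.8 -4.3 -2.7] gap 0.0001
 d [ 0.1   -0.02   0.038] w [0.006 0.008 0.005]
```

>>> play_rows:
  moves:
    - {"hand": 0, "dx": 0.03, "dy": 0, "dz": 0, "wx": 0, "wy": 0, "wz": 0}
    - {"hand": 0, "dx": 0.05, "dy": 0, "dz": 0, "wx": 0, "wy": 0, "wz": 0}
    - {"hand": 0, "dx": 0.05, "dy": 0, "dz": 0, "wx": 0, "wy": 0, "wz": 0}

```text
time_s: 13.92
position: [0.6105, -0.1129, 0.1079]
ee_rot: [2.15, 2.283, -0.001]
force: [2.8, -7.7, -2.8]
finger_gap: 0.0001
gripper_force: 3.9
```

>>> play_rows:
  moves:
    - {"hand": 0, "dx": 0.03, "dy": 0, "dz": 0, "wx": 0, "wy": 0, "wz": 0}
    - {"hand": 0, "dx": 0.03, "dy": 0, "dz": 0, "wx": 0, "wy": 0, "wz": 0}

```text
time_s: 14.18
position: [0.611, -0.1126, 0.1083]
ee_rot: [2.149, 2.282, -0.001]
force: [3.7, -9.4, -3.4]
finger_gap: 0.0003
gripper_force: 5.0
```

>>> play_rows:
  moves:
    - {"hand": 0, "dx": -0.2, "dy": 0, "dz": 0, "wx": 0, "wy": 0, "wz": 0}
    - {"hand": 0, "dx": -0.5, "dy": 0, "dz": 0, "wx": 0, "wy": 0, "wz": 0}
    - {"hand": 0, "dx": -0.8, "dy": 0, "dz": 0, "wx": 0, "wy": 0, "wz": 0}
    - {"hand": 0, "dx": -0.9, "dy": 0, "dz": -1.5, "wx": 0, "wy": 0, "wz": 0}
    - {"hand": 0, "dx": -2, "dy": 0, "dz": -3, "wx": 0, "wy": 0, "wz": 0}
    - {"hand": 0, "dx": -4.6, "dy": 0, "dz": -3, "wx": 0, "wy": 0, "wz": 0}
    - {"hand": 0, "dx": -4.6, "dy": 0, "dz": -3, "wx": 0, "wy": 0, "wz": 0}
    - {"hand": 0, "dx": -4.6, "dy": 0, "dz": -3, "wx": 0, "wy": 0, "wz": 0}
    - {"hand": 0, "dx": -4.6, "dy": 0, "dz": -3, "wx": 0, "wy": 0, "wz": 0}

```text
time_s: 15.3
position: [0.6197, -0.2932, 0.2269]
ee_rot: [-2.154, -2.284, -0.001]
force: [0.4, 0.6, -0.4]
finger_gap: 0.0003
gripper_force: 0.0
```

Run:
```python
from h import *
im,d=grab('scene','scene9');bluecap(im)
im2,d=grab('top','top9');bluecap(im2,n='top')
cv2.imwrite('pics/crop9.png',np.hstack([cv2.resize(x[:,:,::-1],(400,400),interpolation=cv2.INTER_CUBIC) for x in(im[195:275,190:270+20-20],im2[160:220,275:335])]))
go(0,-.19,.107,90)
```

```text
blue [242 214  20  17 176] [251.6 222.6] nest -0.0048 -0.0041
blue [300 181  17  17 151] [307.8 189.2] nest -0.0058 -0.0057
now [ 0.0005 -0.2239  0.2268] t 15.4 F [ 0.2 -1.2  0. ] gap -0.0003
 d [ 0.843 -0.007  2.997] w [-0.008 -0.01   0.012]
```

View pics/crop9.png

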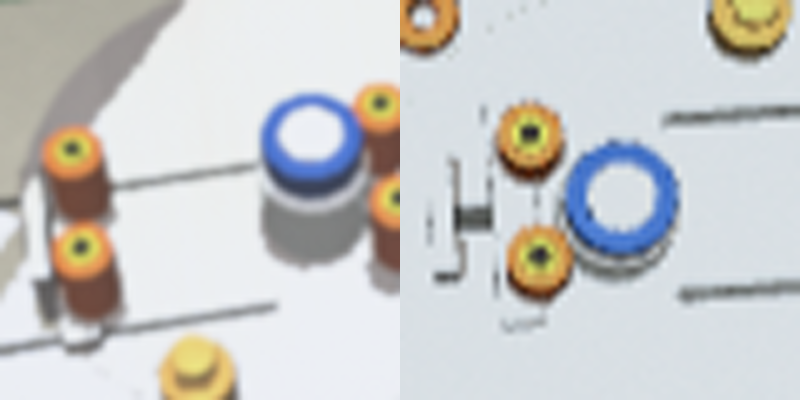

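The jar at right-panel (620,198) touches only the near fixed roller (540,262) and sits about (-5,-5) mm off the nest. I'll push diagonally (45°) to seat it against both.

Run:
```python
from h import *
go(-.042,-.042,.227,45)
```

```text
now [ 0.0005 -0.2239  0.2268] t 15.4 F [ 0.2 -1.2  0. ] gap -0.0003
 d [ 4.549e+00 -1.054e+00  4.000e-03] w [-0.011 -0.007  5.637]
```

>>> play_rows:
  moves:
    - {"hand": 0, "dx": 4.55, "dy": -1.05, "dz": 0, "wx": 0, "wy": 0, "wz": 5.63}
    - {"hand": 0, "dx": 4.55, "dy": -1.05, "dz": 0, "wx": 0, "wy": 0, "wz": 5.63}
    - {"hand": 0, "dx": 4.55, "dy": -1.05, "dz": 0, "wx": 0, "wy": 0, "wz": 5.63}
    - {"hand": 0, "dx": 4.55, "dy": -1.05, "dz": 0, "wx": 0, "wy": 0, "wz": 5.63}
    - {"hand": 0, "dx": 4.55, "dy": -1.05, "dz": 0, "wx": 0, "wy": 0, "wz": 5.63}
    - {"hand": 0, "dx": 4.55, "dy": -1.05, "dz": 0, "wx": 0, "wy": 0, "wz": 5.63}
    - {"hand": 0, "dx": 4.55, "dy": -1.05, "dz": 0, "wx": 0, "wy": 0, "wz": 5.63}
    - {"hand": 0, "dx": 4.55, "dy": -1.05, "dz": 1.0, "wx": 0, "wy": 0, "wz": 5.63}
    - {"hand": 0, "dx": 4.55, "dy": -1.05, "dz": 2.0, "wx": 0, "wy": 0, "wz": 5.63}
    - {"hand": 0, "dx": 4.55, "dy": -1.05, "dz": 2.7, "wx": 0, "wy": 0, "wz": 5.63}
    - {"hand": 0, "dx": 4.55, "dy": -1.05, "dz": 3.0, "wx": 0, "wy": 0, "wz": 5.63}
    - {"hand": 0, "dx": 4.55, "dy": -1.05, "dz": 3.0, "wx": 0, "wy": 0, "wz": 5.63}
    - {"hand": 0, "dx": 4.55, "dy": -1.05, "dz": 3.0, "wx": 0, "wy": 0, "wz": 5.63}

```text
time_s: 17.02
position: [0.5687, -0.1147, 0.1091]
ee_rot: [2.864, 1.286, 0.003]
force: [0.2, -0.1, 0.1]
finger_gap: 0.0
gripper_force: 0.0
```

Run:
```python
from h import *
go(-.029,-.029,.107,45)
```

```text
now [-0.0402 -0.0439  0.1091] t 17.02 F [ 0.2 -0.1  0.1] gap 0.0
 d [ 0.462 -0.066  0.052] w [ 0.019 -0.008 -0.   ]
```

>>> play_rows:
  moves:
    - {"hand": 0, "dx": 0.06, "dy": -0.06, "dz": 0.03, "wx": 0, "wy": 0, "wz": 0}
    - {"hand": 0, "dx": 0.12, "dy": -0.06, "dz": 0.03, "wx": 0, "wy": 0, "wz": 0}
    - {"hand": 0, "dx": 0.18, "dy": -0.06, "dz": 0.03, "wx": 0, "wy": 0, "wz": 0}
    - {"hand": 0, "dx": 0.24, "dy": -0.06, "dz": 0.03, "wx": 0, "wy": 0, "wz": 0}
    - {"hand": 0, "dx": 0.3, "dy": -0.06, "dz": 0.03, "wx": 0, "wy": 0, "wz": 0}
    - {"hand": 0, "dx": 0.36, "dy": -0.06, "dz": 0.03, "wx": 0, "wy": 0, "wz": 0}
    - {"hand": 0, "dx": 0.36, "dy": -0.06, "dz": 0.03, "wx": 0, "wy": 0, "wz": 0}

```text
time_s: 17.9
position: [0.5752, -0.102, 0.1064]
ee_rot: [2.865, 1.287, -0.001]
force: [-1.0, -1.6, 1.9]
finger_gap: 0.0001
gripper_force: 1.3
```

>>> play_rows:
  moves:
    - {"hand": 0, "dx": 0.04, "dy": 0, "dz": 0, "wx": 0, "wy": 0, "wz": 0}
    - {"hand": 0, "dx": 0.08, "dy": 0, "dz": 0, "wx": 0, "wy": 0, "wz": 0}
    - {"hand": 0, "dx": 0.08, "dy": 0, "dz": 0, "wx": 0, "wy": 0, "wz": 0}

```text
time_s: 18.27
position: [0.5777, -0.1001, 0.1064]
ee_rot: [2.864, 1.287, 0.001]
force: [-1.1, -5.3, 0.6]
finger_gap: 0.0002
gripper_force: 2.2
```

Run:
```python
from h import *
im,d=grab('scene','scene10');bluecap(im)
go(-.029,-.029,.107,45)
```

```text
blue [244 216  20  16 129] [254.4 224.5] nest 0.0023 0.0024
now [-0.0303 -0.0299  0.1065] t 18.32 F [-1.7 -4.6  1.3] gap 0.0
 d [ 0.039  0.007 -0.013] w [ 0.012  0.002 -0.   ]
```

>>> play_rows:
  moves:
    - {"hand": 0, "dx": 0.04, "dy": 0, "dz": 0, "wx": 0, "wy": 0, "wz": 0}
    - {"hand": 0, "dx": 0.07, "dy": 0, "dz": 0, "wx": 0, "wy": 0, "wz": 0}
    - {"hand": 0, "dx": 0.07, "dy": 0, "dz": 0, "wx": 0, "wy": 0, "wz": 0}
    - {"hand": 0, "dx": 0.07, "dy": 0, "dz": 0, "wx": 0, "wy": 0, "wz": 0}

```text
time_s: 18.82
position: [0.5795, -0.0983, 0.1065]
ee_rot: [2.864, 1.286, 0.0]
force: [-1.3, -5.7, 0.8]
finger_gap: 0.0001
gripper_force: 2.5
```

Run:
```python
from h import *
im,d=grab('scene','scene11');bluecap(im)
go(-.029,-.029,.107,45)
```

```text
blue [245 216  20  17 133] [255.1 225.1] nest 0.0044 0.0038
now [-0.0284 -0.0282  0.1064] t 18.88 F [-0.5 -5.3  0.2] gap -0.0001
 d [-0.024  0.004 -0.014] w [ 0.014  0.005 -0.   ]
```

>>> play_rows:
  moves:
    - {"hand": 0, "dx": 0.03, "dy": 0, "dz": 0, "wx": 0, "wy": 0, "wz": 0}
    - {"hand": 0, "dx": 0.05, "dy": 0, "dz": 0, "wx": 0, "wy": 0, "wz": 0}
    - {"hand": 0, "dx": 0.05, "dy": 0, "dz": 0, "wx": 0, "wy": 0, "wz": 0}

```text
time_s: 19.25
position: [0.5796, -0.0982, 0.1064]
ee_rot: [2.863, 1.287, -0.006]
force: [-4.7, -9.2, 3.0]
finger_gap: -0.0002
gripper_force: 5.2
```

>>> play_rows:
  moves:
    - {"hand": 0, "dx": -0.2, "dy": 0, "dz": 0, "wx": 0, "wy": 0, "wz": 0}
    - {"hand": 0, "dx": -0.6, "dy": 0, "dz": 0, "wx": 0, "wy": 0, "wz": 0}
    - {"hand": 0, "dx": -0.8, "dy": 0, "dz": -1, "wx": 0, "wy": 0, "wz": 0}
    - {"hand": 0, "dx": -1, "dy": 0, "dz": -2.5, "wx": 0, "wy": 0, "wz": 0}
    - {"hand": 0, "dx": -2.5, "dy": 0, "dz": -3, "wx": 0, "wy": 0, "wz": 0}
    - {"hand": 0, "dx": -3.5, "dy": 1.5, "dz": -3, "wx": 0, "wy": 0, "wz": 0}
    - {"hand": 0, "dx": -3.5, "dy": 2.3, "dz": -3, "wx": 0, "wy": 0, "wz": 0}
    - {"hand": 0, "dx": -3.5, "dy": 2.3, "dz": -3, "wx": 0, "wy": 0, "wz": 0}

```text
time_s: 20.25
position: [0.5567, -0.2637, 0.2261]
ee_rot: [2.867, 1.283, 0.002]
force: [0.4, 0.9, 0.3]
finger_gap: -0.0001
gripper_force: 0.0
```

Run:
```python
from h import *
im,d=grab('scene','scene12');bluecap(im)
im2,d=grab('top','top12');bluecap(im2,n='top')
cv2.imwrite('pics/crop12.png',np.hstack([cv2.resize(x[:,:,::-1],(400,400),interpolation=cv2.INTER_CUBIC) for x in(im[195:275,190:270],im2[160:220,275:335])]))
go(0,-.19,.227,90)
```

```text
blue [245 216  20  17 172] [254.3 224.6] nest 0.0024 0.0019
blue [298 179  17  17 148] [306.  187.3] nest 0.0006 -0.0004
now [-0.0619 -0.1893  0.2255] t 20.35 F [ 0.1 -0.5  0. ] gap -0.0001
 d [ 1.083  1.108 -0.038] w [-0.013 -0.011 -5.629]
```

View pics/crop12.png

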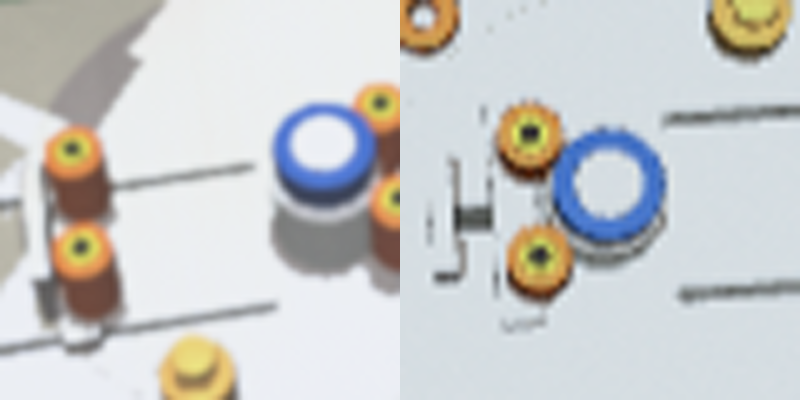

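The jar at right-panel (610,185) now touches both fixed rollers, about 1 mm from the nest, with the jaw still open. Next, the jaw.

>>> play_rows:
  moves:
    - {"hand": 0, "dx": 1.08, "dy": 1.1, "dz": 0, "wx": 0, "wy": 0, "wz": -5.63}
    - {"hand": 0, "dx": 1.08, "dy": 1.1, "dz": 0, "wx": 0, "wy": 0, "wz": -5.63}
    - {"hand": 0, "dx": 1.08, "dy": 1.1, "dz": 0, "wx": 0, "wy": 0, "wz": -5.63}
    - {"hand": 0, "dx": 1.08, "dy": 1.1, "dz": 0, "wx": 0, "wy": 0, "wz": -5.63}
    - {"hand": 0, "dx": 1.08, "dy": 1.1, "dz": 0, "wx": 0, "wy": 0, "wz": -5.63}
    - {"hand": 0, "dx": 1.08, "dy": 1.1, "dz": 0, "wx": 0, "wy": 0, "wz": -5.63}
    - {"hand": 0, "dx": 1.08, "dy": 1.1, "dz": 0, "wx": 0, "wy": 0, "wz": -5.63}

```text
time_s: 21.22
position: [0.6177, -0.2581, 0.2264]
ee_rot: [-2.155, -2.285, -0.0]
force: [0.2, 0.8, -0.4]
finger_gap: -0.0003
gripper_force: 0.0
```

Run:
```python
from h import *
go(0,-.19,.102,90)
```

```text
now [ 0.0003 -0.1899  0.2264] t 21.23 F [ 0.2  0.8 -0.4] gap -0.0003
 d [-2.000e-03 -7.000e-03  3.109e+00] w [-0.    -0.001 -0.003]
```

>>> play_rows:
  moves:
    - {"hand": 0, "dx": -0.1, "dy": 0, "dz": 1, "wx": 0, "wy": 0, "wz": 0}
    - {"hand": 0, "dx": -0.1, "dy": 0, "dz": 2, "wx": 0, "wy": 0, "wz": 0}
    - {"hand": 0, "dx": -0.1, "dy": 0, "dz": 2.8, "wx": 0, "wy": 0, "wz": 0}
    - {"hand": 0, "dx": -0.1, "dy": 0, "dz": 3.1, "wx": 0, "wy": 0, "wz": 0}
    - {"hand": 0, "dx": -0.1, "dy": 0, "dz": 3.1, "wx": 0, "wy": 0, "wz": 0}
    - {"hand": 0, "dx": -0.1, "dy": 0, "dz": 3.1, "wx": 0, "wy": 0, "wz": 0}

```text
time_s: 21.98
position: [0.6194, -0.2632, 0.1044]
ee_rot: [2.152, 2.284, 0.001]
force: [0.9, -0.8, 0.6]
finger_gap: 0.0003
gripper_force: 0.0
```

>>> play_rows:
  moves:
    - {"hand": 0, "dx": 0.15, "dy": 0, "dz": 0, "wx": 0, "wy": 0, "wz": 0}
    - {"hand": 0, "dx": 0.3, "dy": 0, "dz": 0, "wx": 0, "wy": 0, "wz": 0}
    - {"hand": 0, "dx": 0.45, "dy": 0, "dz": 0, "wx": 0, "wy": 0, "wz": 0}
    - {"hand": 0, "dx": 0.6, "dy": 0, "dz": 0, "wx": 0, "wy": 0, "wz": 0}
    - {"hand": 0, "dx": 0.75, "dy": 0, "dz": 0, "wx": 0, "wy": 0, "wz": 0}
    - {"hand": 0, "dx": 0.9, "dy": 0, "dz": 0, "wx": 0, "wy": 0, "wz": 0}
    - {"hand": 0, "dx": 1.05, "dy": 0, "dz": 0, "wx": 0, "wy": 0, "wz": 0}
    - {"hand": 0, "dx": 1.2, "dy": 0, "dz": 0, "wx": 0, "wy": 0, "wz": 0}
    - {"hand": 0, "dx": 1.2, "dy": 0, "dz": 0, "wx": 0, "wy": 0, "wz": 0}

```text
time_s: 23.1
position: [0.6152, -0.2135, 0.1023]
ee_rot: [-2.153, -2.286, -0.001]
force: [-0.4, 0.4, -0.5]
finger_gap: -0.0001
gripper_force: 0.1
```

Run:
```python
from h import *
go(0,-.075,.102,90)
```

```text
now [ 0.0004 -0.1453  0.1023] t 23.1 F [-0.4  0.4 -0.5] gap -0.0001
 d [ 1.757 -0.009  0.011] w [-0.001 -0.01   0.006]
```

>>> play_rows:
  moves:
    - {"hand": 0, "dx": 0.12, "dy": 0, "dz": 0, "wx": 0, "wy": 0, "wz": 0}
    - {"hand": 0, "dx": 0.24, "dy": 0, "dz": 0, "wx": 0, "wy": 0, "wz": 0}
    - {"hand": 0, "dx": 0.36, "dy": 0, "dz": 0, "wx": 0, "wy": 0, "wz": 0}
    - {"hand": 0, "dx": 0.48, "dy": 0, "dz": 0, "wx": 0, "wy": 0, "wz": 0}
    - {"hand": 0, "dx": 0.6, "dy": 0, "dz": 0, "wx": 0, "wy": 0, "wz": 0}
    - {"hand": 0, "dx": 0.72, "dy": 0, "dz": 0, "wx": 0, "wy": 0, "wz": 0}
    - {"hand": 0, "dx": 0.84, "dy": 0, "dz": 0, "wx": 0, "wy": 0, "wz": 0}
    - {"hand": 0, "dx": 0.96, "dy": 0, "dz": 0, "wx": 0, "wy": 0, "wz": 0}
    - {"hand": 0, "dx": 1.08, "dy": 0, "dz": 0, "wx": 0, "wy": 0, "wz": 0}
    - {"hand": 0, "dx": 1.2, "dy": 0, "dz": 0, "wx": 0, "wy": 0, "wz": 0}
    - {"hand": 0, "dx": 1.3, "dy": 0, "dz": 0, "wx": 0, "wy": 0, "wz": 0}
    - {"hand": 0, "dx": 1.4, "dy": 0, "dz": 0, "wx": 0, "wy": 0, "wz": 0}
    - {"hand": 0, "dx": 1.5, "dy": 0, "dz": 0, "wx": 0, "wy": 0, "wz": 0}
    - {"hand": 0, "dx": 1.5, "dy": 0, "dz": 0, "wx": 0, "wy": 0, "wz": 0}

```text
time_s: 24.85
position: [0.6114, -0.1539, 0.1024]
ee_rot: [-2.153, -2.286, -0.0]
force: [0.8, -0.1, -0.1]
finger_gap: 0.0001
gripper_force: 0.3
```

Run:
```python
from h import *
im,d=grab('scene','scene13');bluecap(im)
cv2.imwrite('pics/crop13.png',cv2.resize(im[150:300,170:330,::-1],None,fx=3.5,fy=3.5,interpolation=cv2.INTER_CUBIC))
go(0,-.075,.102,90)
```

```text
blue [244 216  21  17 178] [253.9 224.5] nest 0.0021 0.0012
now [-1.000e-04 -8.560e-02  1.022e-01] t 24.9 F [-0.5 -0.7  0.3] gap 0.0001
 d [0.264 0.002 0.006] w [-0.009 -0.01   0.006]
```

View pics/crop13.png

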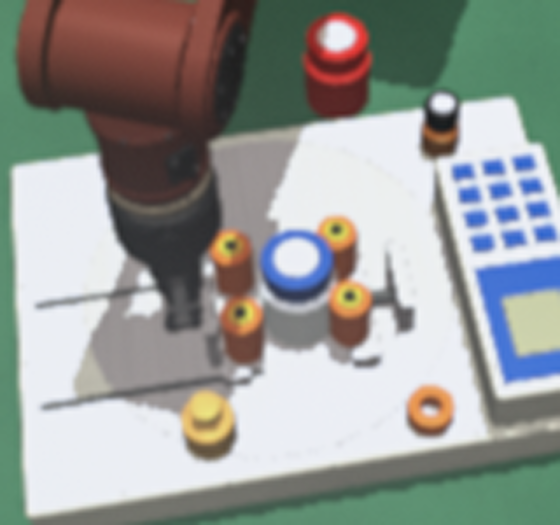

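The jaw rollers at (232,250) and (242,320) are close behind the jar, which is still seated at (295,280). I'll make the last few millimetres in small steps.

>>> play_rows:
  moves:
    - {"hand": 0, "dx": 0.05, "dy": 0, "dz": 0, "wx": 0, "wy": 0, "wz": 0}
    - {"hand": 0, "dx": 0.1, "dy": 0, "dz": 0, "wx": 0, "wy": 0, "wz": 0}
    - {"hand": 0, "dx": 0.15, "dy": 0, "dz": 0, "wx": 0, "wy": 0, "wz": 0}
    - {"hand": 0, "dx": 0.15, "dy": 0, "dz": 0, "wx": 0, "wy": 0, "wz": 0}

```text
time_s: 25.4
position: [0.6109, -0.1484, 0.1022]
ee_rot: [-2.153, -2.286, 0.001]
force: [-0.8, -1.4, 0.2]
finger_gap: 0.0001
gripper_force: 0.9
```

>>> play_rows:
  moves:
    - {"hand": 0, "dx": 0.04, "dy": 0, "dz": 0, "wx": 0, "wy": 0, "wz": 0}
    - {"hand": 0, "dx": 0.07, "dy": 0, "dz": 0, "wx": 0, "wy": 0, "wz": 0}
    - {"hand": 0, "dx": 0.07, "dy": 0, "dz": 0, "wx": 0, "wy": 0, "wz": 0}

```text
time_s: 25.78
position: [0.6109, -0.1456, 0.1021]
ee_rot: [-2.154, -2.286, 0.0]
force: [-1.8, -1.6, 0.7]
finger_gap: 0.0
gripper_force: 1.0
```

>>> play_rows:
  moves:
    - {"hand": 0, "dx": 0.04, "dy": 0, "dz": 0, "wx": 0, "wy": 0, "wz": 0}
    - {"hand": 0, "dx": 0.04, "dy": 0, "dz": 0, "wx": 0, "wy": 0, "wz": 0}

```text
time_s: 26.02
position: [0.6109, -0.144, 0.1022]
ee_rot: [-2.154, -2.286, 0.0]
force: [-1.2, -1.6, 0.4]
finger_gap: -0.0003
gripper_force: 1.0
```

>>> play_rows:
  moves:
    - {"hand": 0, "dx": 0.03, "dy": 0, "dz": 0, "wx": 0, "wy": 0, "wz": 0}
    - {"hand": 0, "dx": 0.03, "dy": 0, "dz": 0, "wx": 0, "wy": 0, "wz": 0}

```text
time_s: 26.28
position: [0.6108, -0.1429, 0.1021]
ee_rot: [-2.154, -2.286, 0.0]
force: [-2.1, -1.5, 0.0]
finger_gap: -0.0001
gripper_force: 1.0
```

>>> play_rows:
  moves:
    - {"hand": 0, "dx": 0.03, "dy": 0, "dz": 0, "wx": 0, "wy": 0, "wz": 0}
    - {"hand": 0, "dx": 0.03, "dy": 0, "dz": 0, "wx": 0, "wy": 0, "wz": 0}

```text
time_s: 26.52
position: [0.6108, -0.1422, 0.1022]
ee_rot: [2.154, 2.287, -0.001]
force: [-1.6, -3.9, -2.3]
finger_gap: -0.0
gripper_force: 1.9
```

>>> play_rows:
  moves:
    - {"hand": 0, "dx": 0.03, "dy": 0, "dz": 0, "wx": 0, "wy": 0, "wz": 0}
    - {"hand": 0, "dx": 0.03, "dy": 0, "dz": 0, "wx": 0, "wy": 0, "wz": 0}

```text
time_s: 26.78
position: [0.6108, -0.1421, 0.1022]
ee_rot: [2.152, 2.286, -0.003]
force: [-2.5, -7.1, -1.8]
finger_gap: -0.0002
gripper_force: 3.4
```

The jaw has stopped on the jar with the force at 7 N. I'll back off now.

>>> play_rows:
  moves:
    - {"hand": 0, "dx": -0.2, "dy": 0, "dz": 0, "wx": 0, "wy": 0, "wz": 0}
    - {"hand": 0, "dx": -0.6, "dy": 0, "dz": 0, "wx": 0, "wy": 0, "wz": 0}
    - {"hand": 0, "dx": -1.4, "dy": 0, "dz": 0, "wx": 0, "wy": 0, "wz": 0}
    - {"hand": 0, "dx": -2, "dy": 0, "dz": -1, "wx": 0, "wy": 0, "wz": 0}
    - {"hand": 0, "dx": -3, "dy": 0, "dz": -2.5, "wx": 0, "wy": 0, "wz": 0}
    - {"hand": 0, "dx": -4, "dy": 0, "dz": -3.5, "wx": 0, "wy": 0, "wz": 0}
    - {"hand": 0, "dx": -4, "dy": 0, "dz": -3.5, "wx": 0, "wy": 0, "wz": 0}
    - {"hand": 0, "dx": -4, "dy": 0, "dz": -3.5, "wx": 0, "wy": 0, "wz": 0}

```text
time_s: 27.78
position: [0.6202, -0.3006, 0.2422]
ee_rot: [-2.155, -2.285, -0.002]
force: [-1.1, -0.1, -0.9]
finger_gap: -0.0002
gripper_force: 0.0
```

Run:
```python
from h import *
im,d=grab('scene','scene14');bluecap(im)
im2,d=grab('top','top14');bluecap(im2,n='top')
cv2.imwrite('pics/crop14.png',np.hstack([cv2.resize(im[175:285,195:305,::-1],(400,400),interpolation=cv2.INTER_CUBIC),cv2.resize(im2[145:225,275:355,::-1],(400,400),interpolation=cv2.INTER_CUBIC)]))
go(0,-.2,.24,90)
```

```text
blue [244 216  21  17 172] [254.2 224.7] nest 0.0026 0.0019
blue [298 179  17  17 147] [305.9 187.4] nest 0.0006 -0.0002
now [-0.0005 -0.2308  0.2397] t 27.88 F [-0.5 -0.3  0. ] gap -0.0004
 d [ 0.769  0.014 -0.005] w [-0.024 -0.023  0.009]
```

View pics/crop14.png

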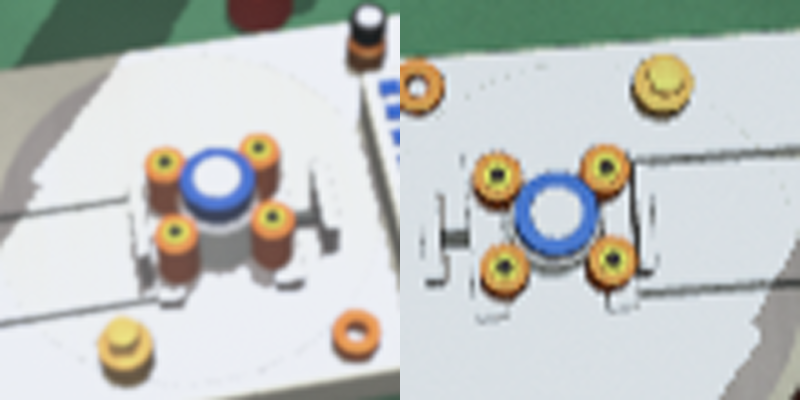

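The jar at right-panel (556,212) stands between all four rollers. The jaw rollers at (606,168) and (612,260) are about 70 mm from the fixed ones, so the jaw travel is about 110 mm. The other items are in place and the arm is clear.

```bash
python3 -c "
from bench import env
print(env.finish_job())"
```

```text
the job is handed in; nothing more can be done
None
```

I handed the job in at about 28 s: the jar stands against both fixed rollers, about 1 mm from the nest by the top camera. The jaw is closed on it at about 110 mm of travel, and the arm is clear; the hand-in gave no verdict.

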